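Unclamp the mended book and post it through the returns flap

ROBOT

A 6-joint arm with a two-finger parallel gripper is mounted at the origin on the work surface. World frame = base frame: x ahead of the robot, y to its left, z up, the work surface at z = 0. Lengths are in m, angles in degrees, forces in N, time in s.
With the tool pointing down it reaches from about 0.35 to 0.875 m from the base axis. Payload 4.2 kg.
Tool frame: the origin (TCP) lies on the centre line of the jaws, within the pads' length; the fingertips stand 19 mm ahead of it and the grasp point (between the pads) is the TCP; z points along the fingers, y is the line along which they close (so a half turn about z gives the same grasp; the last joint's range is limited). The gripper opens to 87 mm and grips with 3 to 60 N. Pads are 19 mm wide; open, the fingers measure 117 mm over their backs; the gripper's body (75 mm by 190 mm) begins 51 mm behind the grasp point.
Start: joints at [78.988, 22.042, 0.453, 0, -68.411, -14.817], TCP at [0.272, 0.563, 0.242] pointing down, gripper open.
Joint ranges: [-179.83, 179.83], [-69.29, 118.12], [-61.27, 80.66], [-181.25, 117.63], [-171.15, -9.14], [-177.46, 177.46]. Speed limits (degrees/s): [159.86, 159.86, 180, 180, 180, 180].

INTERFACE

Orientations are given as a 3x3 rotation matrix whose columns are the frame's x, y, z axes.
In Python, from station import sense, capture, finish_job, search_frame, masks_of gives the robot as it stands.
- The arm moves only by the tool drive_tool, never from a script. Its argument "rows" is a list of rows, each a list of 7 numbers: the opening in per cent of the stroke, from 0 (shut) to 100 (fully open), then the shift along the world's x, y, z in mm, then the turn, a rotation vector about the world's x, y, z in rad. In form: [[fingers, dx, dy, dz, wx, wy, wz], ...]. A call has 1 to 5 rows; each row shifts and turns the commanded pose from where the row before left it; what a row does not reach is not made up. A row lasts 1/12 s, in which the tool goes at most 41.7 mm and 7.16 degrees, less where a joint would pass 70% of its speed; a pose out of reach is approached as far as the arm can. A call is refused whole if a number of a shift passes 41.7 or a number of a turn 0.125, either way. A call with a gripper value outside its range is refused whole. The fingers move at their own pace and stop on an object; the grip force is fixed at half the most. Time passes only in rows, so rows that do not move let the fingers close. It gives the time, the measured TCP pose, the force, the opening and the grip force at its end, in the units of the state.
- sense(): the state, without advancing time (a new reading comes with each control period).
- capture(name): name is "scene" or "side" or "wrist"; returns a dict with "frame" (480x640x3 uint8, red, green, blue), "z_map" (480x640 float32, m along the optical axis (not along the pixel's ray), 0 where there is no reading), "fx", "fy", "cx", "cy" (pixels), "R" (3x3) and "t" (3): a world point X has camera coordinates R X + t; the wrist camera has in their place "T_tool_cam" (4x4, takes a point from camera to tool coordinates, whose origin is the TCP and whose axes are the flange's). Camera axes: x right, y down, z forward; pixel columns grow to the right and rows downward; lengths in m; the calibration is good to about 2 mm. A picture is of the moment at which its call begins: read the wrist's pose just before it.
- finish_job(): hands the job in; it is judged then, once.
Trained networks look in a picture, given as the dict that the camera call returned (one of the last four; its "shot" number tells which), for a name from the list of things; names that differ only in an ending like _2 or _b are one class to them, and where a whole thing is asked for, a point or a joint stands for the part that bears it (a point fixed in the world has none). Each returns a list of dicts, best first, with "p" (0 to 1); they miss things now and then, are a little off and sometimes report something else, mostly with a low value. They report only what shows in the picture. A call takes as long as a camera call. They do not tell look-alikes from the thing itself.
- search_frame(label, picture): "xy" ([column, row] in pixels, amid what is visible of it).
- masks_of(label, picture): "region" (480x640 bool, what is visible of it) and "xy" ([column, row] in pixels, amid what is visible of it).
The state is a dict: "time_s": time; "joints": joint angles; "joint_velocities": joint speeds; "effort": joint torques, N m; "tcp_pos": TCP position; "ee_rot": TCP orientation; "wrist_force": force on the tool from outside, world axes, zero at the start; "moment": the same for the moment, N m; "gripper_width": opening from 0.0 (shut) to 1.0 (fully open); "gripper_force": force on a finger pad.
Only numpy, scipy, OpenCV 4.12 (cv2) and the standard library are available. Lean on these libraries where they do the work, as an engineer would, in place of code of your own. Each camera call takes 0.05 s, during which the arm holds its last target. There are 200 camera calls.

TASK

The glue on the little book has set: lift the jig's sprung clamp arm until it stays up by itself, then take the book out and push it through the swing flap of the returns box so that it drops inside and the flap closes behind it. Leave the clamp arm standing up and the other things on the table as they are.

Things in the scene. Friction and masses are not known exactly. Their poses are not given: they have to be found in the camera images.
- book_mid (a point): the mended book: a miniature hardback lying flat, 92 long (its x) x 56 wide (its y) x 24 thick (z), about 110 g; this point is its very centre. It starts on the jig's platen under the clamp pad, nearly in line with the jig.
- jig: book-repair jig, fixed to the table; origin on the table under the middle of the platen, x towards the hinge of its clamp arm. Plywood base 240 x 110 x 8; on it a cork platen 80 (x) x 44 (y) whose top is 30 above the table, so the book (56 wide) overhangs it 6 each side. Two steel cheeks carry the hinge (axis along y) at x=+80, z=70; the cheeks end at z=84.
- clamp (a joint): angle (rad) of the steel clamp arm: about 0 when down on the book, grows as the free end is lifted and swings up and over towards the jig's +x; stop at 1.85. A spring presses it on the book with about 9 N (some 6 N to lift at the bar); past 1.3 rad the spring pulls the other way and the arm goes up to its stop and stays there; let go below 1.3 it snaps down.
- clamp_bar (a point): middle of the arm's handle, a round bar 10 thick x 100 long along the jig's y (50 each side of the arm). With the arm down it is 120 before (-x) and 45 above the hinge axis (115 above the table), and it goes round that axis as the arm lifts. Between bar and hinge the arm is a beam 16 wide; a 10 thick crank joins the bar's middle to it, so the bar is free from 8 to 50 on either side.
- returns_box: returns box, fixed to the table, grey with clear top and back; origin on the table at the middle of its front wall's outer face, x pointing INTO the box, z up. Outside 154 deep x 130 wide x 169 high. In the front wall is an opening 70 wide from z=110 to z=157, closed by the flap. Inside, the floor is 104 below the opening's sill, so the book drops well clear of the flap.
- tongue_top (a point): a point on the top face of the wooden tongue in front of the flap, on its middle line, 50 before the front wall; axes as the returns box. The tongue is 46 wide, 6 thick, level, 110 above the table, from x=-100 to +5 of the box (ends under the shut flap), on a slim post. The book drops in once its trailing end is pushed right up to the front wall; left part-way, the flap may pinch it.
- flap (a joint): angle (rad) of the aluminium flap, 66 wide x 45 high, hinged along its top edge at z=157, just inside the front wall (x=+6); 0 closed, grows as its lower edge swings into the box, stop at 1.45. A light spring shuts it (about 0.4 N at its edge to start, under 1 N when wide open).
- glue_jar: bystander, loose: round amber glass jar with white cap, 44 dia x 62 high, origin under its middle; leave alone.
- weight: bystander, loose: dark steel block 50 x 34 x 30 high, origin under its middle; leave alone.
- stamp: bystander, loose: turned wooden hand stamp, 36 dia x 62 high, origin under its middle; leave alone.
- clip_tray: bystander, loose: small open steel tray 60 x 36 x 30 high, origin under its middle; leave alone.
- bookend: bystander, loose: three hardbacks standing together as one block, 120 (x) x 74 (y) x 190 high, origin under its middle; leave alone.
- mug: bystander, loose: white mug 80 dia x 90 high, handle at its +y, origin under its middle; leave alone.
- pile: bystander, loose: pile of three hardbacks, 150 (x) x 105 (y) x 66 high, origin under its middle; leave alone.
Not all that is in view belongs to the job. What is meant by the part that bears book_mid is not yellow, and is the smaller of those in its own colour.

How it is judged:
By the outcome, as a careful person would: the job done as asked, in the order asked, and still so for the second after the job is handed in, with the robot touching nothing.
It also fails if it takes over 67 s, if anything falls off the work surface, if the arm or the gripper's body presses on something with over 40 N, if the wrist force passes 120 N, or if a joint passes its speed limit or range.

## Working session

There is one attempt and no reset: what is moved stays moved. The work goes in short steps, Python scripts to look and compute and a tool call to move; the robot and the scene stay as the last step left them, time stands still between calls to the robot, and variables do not carry over. Pictures are saved under pics/ and viewed, at most 13 in all, crops included, and the job is handed in when it is done.

Besides the shell and the picture viewer there is one more tool, called after ">>>" by a JSON object that holds its "api" and its "payload". drive_tool: Moves the arm, as the interface text tells. Its arguments: {"type":"object","properties":{"rows":{"type":"array"}},"required":["rows"]}

```bash
mkdir -p pics
cat > h.py <<'E'
import numpy as np, cv2
from station import *
def w(p,uv_z=None,mask=None):
    z=p["z_map"]; v,u=np.nonzero((z>0)&(mask if mask is not None else True)); d=z[v,u]
    c=np.stack([(u-p["cx"])/p["fx"]*d,(v-p["cy"])/p["fy"]*d,d],1)
    if "R" in p: return (c-p["t"])@np.array(p["R"])
    s=p["st"]; T=np.array(p["T_tool_cam"]); c=c@T[:3,:3].T+T[:3,3]
    return c@np.array(s["ee_rot"]).T+np.array(s["tcp_pos"])
def save(n,im): cv2.imwrite("pics/"+n+".png",im[:,:,::-1])
E
python3 - <<'E'
from h import *
np.set_printoptions(precision=3,suppress=True)
for c in ["scene","side"]:
    p=capture(c); save(c,p["frame"])
    for n in ["book_mid","jig","clamp_bar","returns_box","tongue_top","flap","glue_jar","weight","stamp","clip_tray","bookend","mug","pile"]:
        for r in masks_of(n,p)[:3]:
            q=w(p,mask=r["region"])
            print(c,n,round(r["p"],2),np.round(r["xy"]),np.median(q,0) if len(q) else None,np.percentile(q,2,axis=0) if len(q) else None,np.percentile(q,98,axis=0) if len(q) else None)
s=sense();print(s)
E
```

```text
scene book_mid 0.75 [456. 314.] [0.309 0.338 0.023] [ 0.269  0.294 -0.001] [0.337 0.383 0.029]
scene book_mid 0.73 [364. 327.] [0.523 0.221 0.053] [0.478 0.174 0.029] [0.568 0.248 0.059]
scene book_mid 0.3 [364. 322.] [0.518 0.207 0.075] [0.469 0.173 0.051] [0.605 0.267 0.122]
scene jig 0.97 [353. 344.] [0.559 0.214 0.009] [0.417 0.127 0.002] [0.646 0.289 0.118]
scene clamp_bar 0.89 [363. 323.] [0.525 0.205 0.075] [0.429 0.169 0.001] [0.605 0.264 0.122]
scene clamp_bar 0.26 [300. 265.] [0.556 0.029 0.145] [ 0.485 -0.037  0.005] [0.601 0.042 0.19 ]
scene returns_box 0.84 [207. 229.] [ 0.646 -0.227  0.135] [ 0.484 -0.32   0.004] [ 0.72  -0.193  0.172]
scene tongue_top 0.77 [206. 232.] [ 0.645 -0.227  0.134] [ 0.482 -0.32   0.002] [ 0.72  -0.193  0.172]
scene glue_jar 0.88 [385. 360.] [0.551 0.312 0.058] [0.526 0.292 0.009] [0.564 0.327 0.066]
scene weight 0.79 [349. 299.] [0.474 0.133 0.028] [0.447 0.109 0.004] [0.495 0.151 0.034]
scene clip_tray 0.54 [268. 236.] [ 0.492 -0.185  0.016] [ 0.463 -0.199 -0.001] [ 0.523 -0.159  0.032]
scene bookend 0.68 [358. 342.] [0.554 0.214 0.009] [0.4
[... 2047 characters left out ...]
8.] [ 0.528 -0.494  0.055] [ 0.471 -0.531  0.006] [ 0.567 -0.454  0.092]
side pile 0.74 [304. 178.] [0.448 0.449 0.057] [0.379 0.435 0.006] [0.521 0.539 0.074]
{'time_s': 1.4, 'joints': array([ 78.988,  22.042,   0.452,  -0.   , -68.413, -14.817]), 'joint_velocities': array([-0.097, -0.077,  0.027, -0.   , -0.041,  0.131]), 'effort': array([ -0.001, -39.046,  18.762,   4.225,   0.015,  -0.   ]), 'tcp_pos': array([0.272, 0.563, 0.242]), 'ee_rot': array([[ 0.9  , -0.436, -0.   ],
       [-0.436, -0.9  , -0.   ],
       [ 0.   ,  0.   , -1.   ]]), 'wrist_force': array([-0.21 , -0.468, -0.361]), 'moment': array([ 0.043, -0.005, -0.008]), 'gripper_force': 0.0, 'gripper_width': 1.0006460444546792}
```

View pics/scene.png

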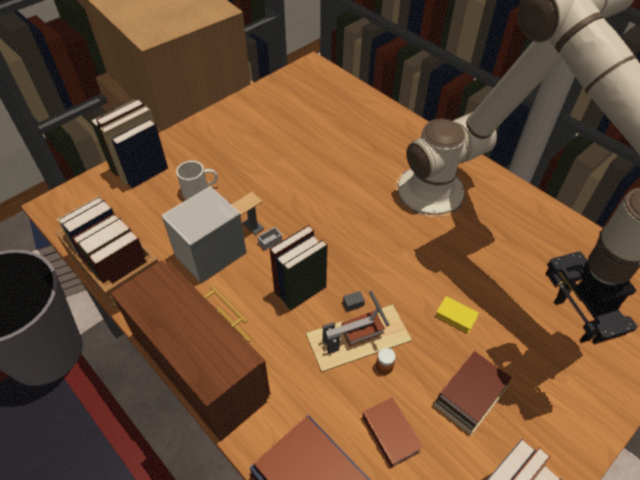

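View pics/side.png

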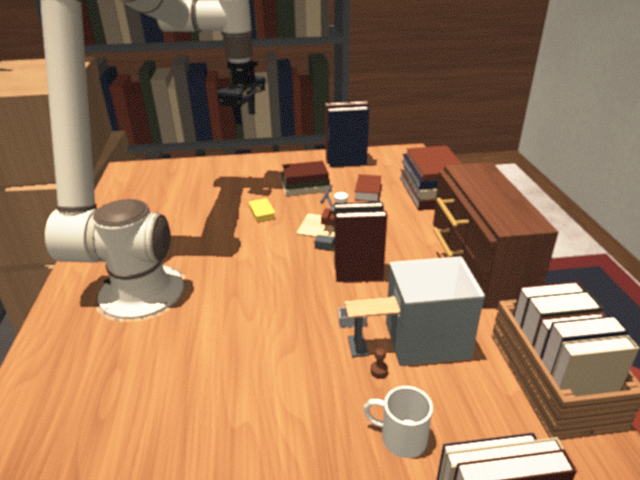

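The scene view shows three book-like candidates for book_mid: yellow (457,314), red on the jig under the clamp (364,327), and a larger red one on the table (392,431). The jig one fits, because it is not yellow and is the smaller red. The returns box is at (206,232), with its tongue towards the robot at (245,205). The bookend stands between the jig and the box.

Run:
```python
from h import *
np.set_printoptions(precision=4,suppress=True)
p=capture("scene"); f=p["frame"]
crop=cv2.resize(f[270:390,290:430],None,fx=5,fy=5,interpolation=cv2.INTER_CUBIC); 
c2=cv2.resize(f[180:290,150:290],None,fx=5,fy=5)
save("crop",np.vstack([crop])); 
def rect(q,n):
    r=cv2.minAreaRect((q[:,:2]*1000).astype(np.float32)); print(n,len(q),r)
    return r
s=capture("side")
m=[w(x,mask=masks_of("jig",x)[0]["region"]) for x in (p,s)]
for q in m[:1]:
    rect(q[(q[:,2]>.004)&(q[:,2]<.013)],"base")
for r in masks_of("book_mid",p)[:3]:
    q=w(p,mask=r["region"])
    if 440/1000<np.median(q[:,0])<.6:
        rect(q[(q[:,2]>.048)&(q[:,2]<.06)],"book"); break
q=w(p); k=(q[:,0]>.4)&(q[:,0]<.66)&(q[:,1]>.1)&(q[:,1]<.3)
rect(q[k&(q[:,2]>.108)&(q[:,2]<.125)&(q[:,0]<.53)],"bar"); print(np.median(q[k&(q[:,2]>.116)&(q[:,0]<.53)],0))
for n,x in(("scene",p),("side",s)):
    q=w(x); k=(q[:,0]>.35)&(q[:,0]<.75)&(q[:,1]>-.4)&(q[:,1]<-.1)
    rect(q[k&(q[:,2]>.161)&(q[:,2]<.176)],"boxtop"+n)
    rect(q[k&(q[:,2]>.105)&(q[:,2]<.117)&(q[:,0]<.57)],"tongue"+n)
    k=(q[:,0]>.44)&(q[:,0]<.65)&(q[:,1]>-.1)&(q[:,1]<.08)
    rect(q[k&(q[:,2]>.18)&(q[:,2]<.2)],"bookend"+n)
```

```text
base 2026 ((530.7759399414062, 207.20289611816406), (114.0211410522461, 243.29080200195312), 67.50179290771484)
book 494 ((519.546630859375, 209.4793243408203), (58.44580841064453, 92.73741149902344), 68.47999572753906)
bar 176 ((490.2098388671875, 225.46759033203125), (101.98517608642578, 14.2434720993042), 68.28488159179688)
[0.4899 0.2285 0.1187]
boxtopscene 2434 ((641.4628295898438, -260.1419677734375), (136.35560607910156, 157.20761108398438), 89.56693267822266)
tonguescene 334 ((522.3096313476562, -249.72506713867188), (126.68881225585938, 67.84428405761719), 22.763559341430664)
bookendscene 788 ((539.8040161132812, 1.0251808166503906), (77.40342712402344, 122.49972534179688), 84.87613677978516)
boxtopside 3484 ((642.4642944335938, -260.9246520996094), (137.21084594726562, 156.07200622558594), 88.94310760498047)
tongueside 928 ((517.5059814453125, -262.1166687011719), (104.64969635009766, 132.81283569335938), 0.05496271699666977)
bookendside 788 ((539.3133544921875, -0.8828887939453125), (80.13482666015625, 119.32420349121094), 84.58932495117188)
```

View pics/crop.png

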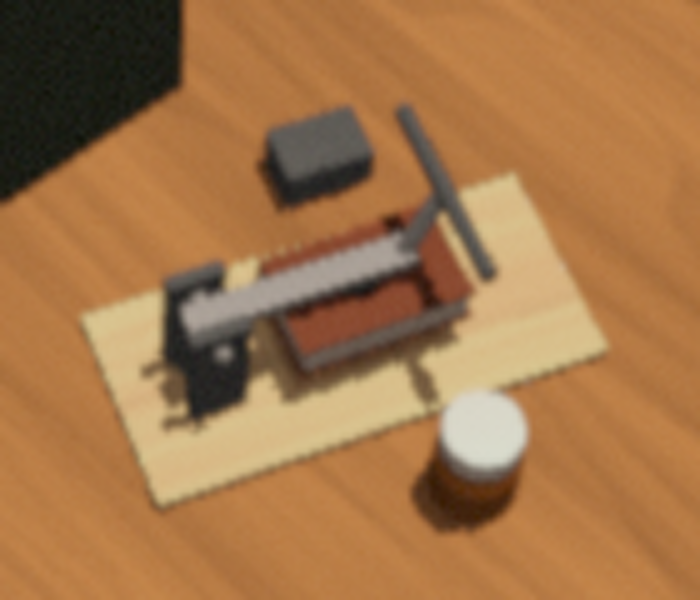

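The crop confirms it: the red book lies on the platen under the clamp beam. The bar is at crop (445,190), the hinge at (205,310), and the weight and jar sit beside the jig. Next I go above the +y half of the bar and look from close by.

>>> {"api": "drive_tool", "payload": {"rows": [[100, 15, -21, 0, 0, 0, -0.1], [100, 15, -21, 0, 0, 0, -0.1], [100, 15, -21, 0, 0, 0, -0.1], [100, 15, -21, 0, 0, 0, -0.1], [100, 15, -21, 0, 0, 0, -0.1]]}}

```text
time_s: 2.07
tcp_pos: [0.3478, 0.4566, 0.2416]
ee_rot: [[0.577, -0.817, 0.0], [-0.817, -0.577, 0.0], [-0.0, -0.0, -1.0]]
wrist_force: [-0.8, 0.0, 0.4]
gripper_width: 1.001
gripper_force: 0.0
```

>>> {"api": "drive_tool", "payload": {"rows": [[100, 15, -21, 0, 0, 0, -0.1], [100, 15, -21, 0, 0, 0, -0.1], [100, 15, -21, 0, 0, 0, -0.1], [100, 15, -21, 0, 0, 0, -0.1], [100, 15, -21, 0, 0, 0, -0.1]]}}

```text
time_s: 2.48
tcp_pos: [0.4229, 0.3514, 0.2418]
ee_rot: [[0.115, -0.993, 0.0], [-0.993, -0.115, 0.0], [-0.0, -0.0, -1.0]]
wrist_force: [0.4, -0.1, 0.4]
gripper_width: 1.004
gripper_force: 0.0
```

>>> {"api": "drive_tool", "payload": {"rows": [[100, 15, -21, 0, 0, 0, -0.1], [100, 15, -21, 0, 0, 0, -0.1], [100, 15, -21, 0, 0, 0, -0.1], [100, 15, -21, 0, 0, 0, -0.1], [100, 15, -21, 0, 0, 0, -0.1]]}}

```text
time_s: 2.9
tcp_pos: [0.4979, 0.2465, 0.2417]
ee_rot: [[-0.375, -0.927, 0.0], [-0.927, 0.375, 0.0], [-0.0, -0.0, -1.0]]
wrist_force: [0.9, 0.8, 0.3]
gripper_width: 1.0
gripper_force: 0.0
```

>>> {"api": "drive_tool", "payload": {"rows": [[100, 0, 0, 0, 0, 0, 0], [100, 0, 0, 0, 0, 0, 0]]}}

```text
time_s: 3.07
tcp_pos: [0.4978, 0.2466, 0.2415]
ee_rot: [[-0.372, -0.928, 0.0], [-0.928, 0.372, 0.0], [-0.0, 0.0, -1.0]]
wrist_force: [-0.2, 0.8, 0.1]
gripper_width: 0.999
gripper_force: 0.0
```

Run:
```python
from h import *
np.set_printoptions(precision=4,suppress=True)
s=sense(); p=capture("wrist"); p["st"]=s; save("w1",p["frame"])
print(s["time_s"],s["tcp_pos"],s["ee_rot"],s["wrist_force"])
q=w(p)
k=(q[:,0]>.42)&(q[:,0]<.56)&(q[:,1]>.14)&(q[:,1]<.3)&(q[:,2]>.105)&(q[:,2]<.128)
r=q[k]; print(len(r),r.min(0),r.max(0))
print(cv2.minAreaRect((r[:,:2]*1000).astype(np.float32)))
k=(q[:,0]>.42)&(q[:,0]<.6)&(q[:,1]>.14)&(q[:,1]<.3)&(q[:,2]>.05)&(q[:,2]<.057); r=q[k]
print("book",len(r),cv2.minAreaRect((r[:,:2]*1000).astype(np.float32)),r.min(0),r.max(0))
k=(q[:,2]>.005)&(q[:,2]<.012)&(q[:,0]>.38)&(q[:,0]<.67); r=q[k]
print("base",len(r),cv2.minAreaRect((r[:,:2]*1000).astype(np.float32)))
```

```text
3.0667 [0.4978 0.2466 0.2415] [[-0.3723 -0.9281  0.    ]
 [-0.9281  0.3723  0.0001]
 [-0.0001  0.     -1.    ]] [-0.1742  0.8152  0.0708]
2173 [0.4658 0.1778 0.1052] [0.5121 0.2734 0.1216]
((490.66302490234375, 224.87037658691406), (99.8559799194336, 13.723440170288086), 67.4649658203125)
book 4713 ((550.4983520507812, 231.80264282226562), (117.62277221679688, 131.96356201171875), 68.83710479736328) [0.4682 0.1604 0.0501] [0.5995 0.2996 0.057 ]
base 18514 ((544.730224609375, 255.6378173828125), (420.0412902832031, 249.79129028320312), 73.99024200439453)
```

View pics/w1.png

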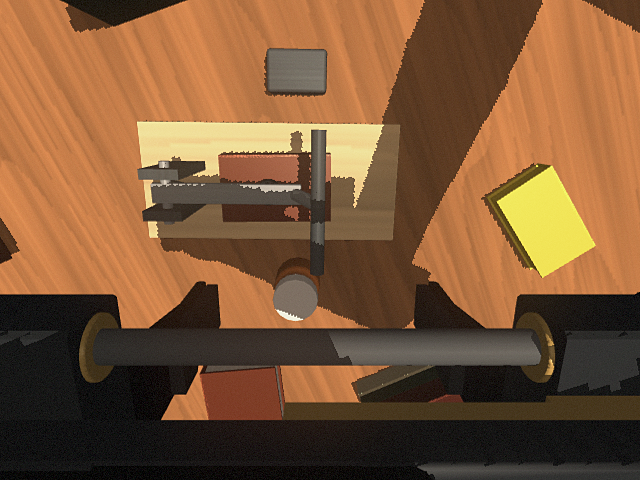

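The wrist view matches the scene estimate: the bar runs vertically at (318,130–275) and the hinge is on the left at (165,190). The jar at (295,295) is well below the bar. Now I descend on the bar's +y half and close.

>>> {"api": "drive_tool", "payload": {"rows": [[100, 1, 2, -30, 0, 0, 0], [100, 1, 2, -30, 0, 0, 0], [100, 0, 1, -30, 0, 0, 0], [100, 0, 0, -25, 0, 0, 0], [100, 0, 0, -13, 0, 0, 0]]}}

```text
time_s: 3.53
tcp_pos: [0.497, 0.2526, 0.1103]
ee_rot: [[-0.369, -0.929, -0.004], [-0.929, 0.369, -0.003], [0.004, 0.003, -1.0]]
wrist_force: [-0.3, 0.2, -0.6]
gripper_width: 1.0
gripper_force: 0.0
```

>>> {"api": "drive_tool", "payload": {"rows": [[100, 0, 0, 0, 0, 0, 0], [0, 0, 0, 0, 0, 0, 0], [0, 0, 0, 0, 0, 0, 0], [0, 0, 0, 0, 0, 0, 0], [0, 0, 0, 0, 0, 0, 0]]}}

```text
time_s: 3.95
tcp_pos: [0.4998, 0.2533, 0.115]
ee_rot: [[-0.37, -0.929, 0.002], [-0.929, 0.37, 0.002], [-0.003, -0.001, -1.0]]
wrist_force: [0.4, 0.7, 0.3]
gripper_width: 0.781
gripper_force: 0.0
```

>>> {"api": "drive_tool", "payload": {"rows": [[0, 0, 0, 0, 0, 0, 0], [0, 0, 0, 0, 0, 0, 0], [0, 0, 0, 0, 0, 0, 0], [0, 0, 0, 0, 0, 0, 0], [0, 0, 0, 0, 0, 0, 0]]}}

```text
time_s: 4.37
tcp_pos: [0.4993, 0.2525, 0.1136]
ee_rot: [[-0.371, -0.929, 0.0], [-0.929, 0.371, 0.0], [-0.0, -0.0, -1.0]]
wrist_force: [0.5, -0.5, -0.4]
gripper_width: 0.403
gripper_force: 0.0
```

Run:
```python
import numpy as np
from station import sense
s=sense();print(s["time_s"],s["tcp_pos"],s["gripper_width"]*87)
phi=np.deg2rad(159.4)-np.linspace(0,1.75,21); R=128.2
x=R*np.cos(phi);z=R*np.sin(phi); d=np.diff(x)
print(np.round(np.c_[np.linspace(0,1.75,21)[1:],d*.926,d*-.377,np.diff(z)],1))
```

```text
4.3667 [0.49929343 0.2524999  0.11362839] 35.07473092752897
[[ 0.1  4.1 -1.7 10.3]
 [ 0.2  4.9 -2.   9.9]
 [ 0.3  5.7 -2.3  9.4]
 [ 0.4  6.4 -2.6  8.8]
 [ 0.4  7.1 -2.9  8.2]
 [ 0.5  7.7 -3.2  7.5]
 [ 0.6  8.3 -3.4  6.7]
 [ 0.7  8.8 -3.6  5.9]
 [ 0.8  9.3 -3.8  5.1]
 [ 0.9  9.6 -3.9  4.2]
 [ 1.   9.9 -4.   3.2]
 [ 1.  10.2 -4.1  2.3]
 [ 1.1 10.3 -4.2  1.3]
 [ 1.2 10.4 -4.2  0.3]
 [ 1.3 10.4 -4.2 -0.6]
 [ 1.4 10.3 -4.2 -1.6]
 [ 1.5 10.1 -4.1 -2.6]
 [ 1.6  9.9 -4.  -3.5]
 [ 1.7  9.5 -3.9 -4.4]
 [ 1.8  9.1 -3.7 -5.3]]
```

>>> {"api": "drive_tool", "payload": {"rows": [[0, 0, 0, 0, 0, 0, 0], [0, 0, 0, 0, 0, 0, 0], [0, 0, 0, 0, 0, 0, 0], [0, 0, 0, 0, 0, 0, 0], [0, 0, 0, 0, 0, 0, 0]]}}

```text
time_s: 4.78
tcp_pos: [0.4999, 0.2523, 0.1135]
ee_rot: [[-0.371, -0.929, 0.001], [-0.929, 0.371, -0.0], [-0.0, -0.001, -1.0]]
wrist_force: [4.3, -2.0, -1.0]
gripper_width: 0.1
gripper_force: 30.0
```

>>> {"api": "drive_tool", "payload": {"rows": [[0, 0, 0, 0, 0, 0, 0], [0, 0, 0, 0, 0, 0, 0], [0, 2, -0.8, 5, 0, 0, 0], [0, 2, -0.8, 5, 0, 0, 0]]}}

```text
time_s: 5.12
tcp_pos: [0.5029, 0.2509, 0.1219]
ee_rot: [[-0.372, -0.928, -0.001], [-0.928, 0.372, 0.0], [0.0, 0.001, -1.0]]
wrist_force: [5.6, 1.1, -10.3]
gripper_width: 0.1
gripper_force: 29.9
```

The bar is held, about 9 mm wide at 30 N. I carry it along the arc.

>>> {"api": "drive_tool", "payload": {"rows": [[0, 4.9, -2, 9.9, 0, 0, 0], [0, 5.7, -2.3, 9.4, 0, 0, 0], [0, 6.4, -2.6, 8.8, 0, 0, 0], [0, 7.1, -2.9, 8.2, 0, 0, 0], [0, 7.7, -3.2, 7.5, 0, 0, 0]]}}

```text
time_s: 5.53
tcp_pos: [0.5326, 0.2386, 0.1669]
ee_rot: [[-0.371, -0.928, -0.006], [-0.928, 0.371, 0.0], [0.002, 0.006, -1.0]]
wrist_force: [-7.0, 7.2, -0.6]
gripper_width: 0.109
gripper_force: 30.1
```

>>> {"api": "drive_tool", "payload": {"rows": [[0, 8.3, -3.4, 6.7, 0, 0, 0], [0, 8.8, -3.6, 5.9, 0, 0, 0], [0, 9.3, -3.8, 5.1, 0, 0, 0], [0, 9.6, -3.9, 4.2, 0, 0, 0], [0, 9.9, -4, 3.2, 0, 0, 0]]}}

```text
time_s: 5.95
tcp_pos: [0.5794, 0.2193, 0.1954]
ee_rot: [[-0.37, -0.929, -0.003], [-0.929, 0.37, -0.0], [0.001, 0.002, -1.0]]
wrist_force: [-5.4, 0.8, 5.3]
gripper_width: 0.105
gripper_force: 30.0
```

>>> {"api": "drive_tool", "payload": {"rows": [[0, 10.2, -4.1, 2.3, 0, 0, 0], [0, 10.3, -4.2, 1.3, 0, 0, 0], [0, 10.4, -4.2, 0.3, 0, 0, 0], [0, 10.4, -4.2, -0.6, 0, 0, 0], [0, 10.3, -4.2, -1.6, 0, 0, 0]]}}

```text
time_s: 6.37
tcp_pos: [0.6331, 0.1971, 0.1956]
ee_rot: [[-0.371, -0.929, 0.0], [-0.929, 0.371, -0.001], [0.001, -0.001, -1.0]]
wrist_force: [-1.8, -3.3, 4.3]
gripper_width: 0.099
gripper_force: 30.0
```

>>> {"api": "drive_tool", "payload": {"rows": [[0, 10.1, -4.1, -2.6, 0, 0, 0], [0, 9.9, -4, -3.5, 0, 0, 0], [0, 9.5, -3.9, -4.4, 0, 0, 0], [0, 4.5, -1.8, -2.6, 0, 0, 0], [0, 0, 0, 0, 0, 0, 0]]}}

```text
time_s: 6.78
tcp_pos: [0.669, 0.1824, 0.1797]
ee_rot: [[-0.372, -0.928, 0.001], [-0.928, 0.372, -0.002], [0.002, -0.002, -1.0]]
wrist_force: [0.9, -5.8, 1.7]
gripper_width: 0.096
gripper_force: 30.2
```

Run:
```python
from h import *
p=capture("side"); save("s2",cv2.resize(p["frame"][120:300,250:450],None,fx=3,fy=3)); s=sense();print(s["tcp_pos"],s["wrist_force"],s["gripper_width"])
```

```text
[0.66860266 0.18248586 0.17991973] [ 2.62524929 -5.47442401  2.06750029] 0.10098039097000265
```

View pics/s2.png

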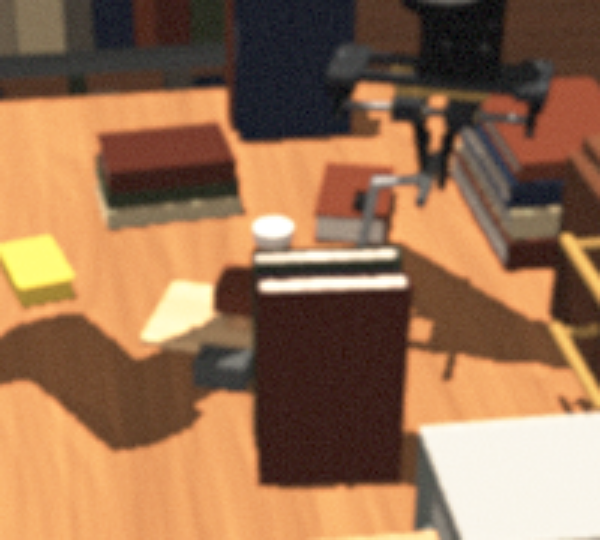

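The clamp beam is standing up, leaning over the hinge, with the fingers on its bar at (435,185). I release it, lift off, and go back over the book with the gripper turned 90°.

>>> {"api": "drive_tool", "payload": {"rows": [[100, 0, 0, 0, 0, 0, 0], [100, 0, 0, 0, 0, 0, 0], [100, 0, 0, 0, 0, 0, 0], [100, 0, 0, 0, 0, 0, 0], [100, 0, 0, 0, 0, 0, 0]]}}

```text
time_s: 7.25
tcp_pos: [0.667, 0.185, 0.1804]
ee_rot: [[-0.371, -0.929, 0.0], [-0.929, 0.371, 0.001], [-0.001, -0.0, -1.0]]
wrist_force: [3.4, -1.0, -1.3]
gripper_width: 0.391
gripper_force: 1.4
```

>>> {"api": "drive_tool", "payload": {"rows": [[100, 0, 0, 0, 0, 0, 0], [100, 0, 0, 0, 0, 0, 0], [100, 0, 0, 0, 0, 0, 0], [100, 0, 0, 0, 0, 0, 0], [100, 0, 0, 0, 0, 0, 0]]}}

```text
time_s: 7.67
tcp_pos: [0.6663, 0.1849, 0.1813]
ee_rot: [[-0.371, -0.929, -0.0], [-0.929, 0.371, 0.0], [-0.0, 0.0, -1.0]]
wrist_force: [-0.7, -0.7, -0.1]
gripper_width: 0.775
gripper_force: 0.0
```

>>> {"api": "drive_tool", "payload": {"rows": [[100, 0, 0, 8, 0, 0, 0], [100, 0, 0, 14, 0, 0, 0], [100, 0, 0, 20, 0, 0, 0], [100, 0, 0, 20, 0, 0, 0], [100, 0, 0, 0, 0, 0, 0]]}}

```text
time_s: 8.08
tcp_pos: [0.6687, 0.1851, 0.2493]
ee_rot: [[-0.37, -0.929, 0.01], [-0.929, 0.37, 0.003], [-0.006, -0.008, -1.0]]
wrist_force: [1.3, 0.1, 2.6]
gripper_width: 0.994
gripper_force: 0.0
```

>>> {"api": "drive_tool", "payload": {"rows": [[100, -16, 4, 0, 0, 0, 0.12], [100, -16, 4, 0, 0, 0, 0.12], [100, -16, 4, 0, 0, 0, 0.12], [100, -16, 4, 0, 0, 0, 0.12], [100, -16, 4, 0, 0, 0, 0.12]]}}

```text
time_s: 8.5
tcp_pos: [0.5857, 0.2046, 0.2433]
ee_rot: [[0.224, -0.975, 0.0], [-0.975, -0.224, 0.0], [-0.0, -0.0, -1.0]]
wrist_force: [0.2, 0.3, 1.3]
gripper_width: 0.999
gripper_force: 0.0
```

>>> {"api": "drive_tool", "payload": {"rows": [[100, -16, 4, 0, 0, 0, 0.12], [100, -16, 4, 0, 0, 0, 0.12], [100, -16, 4, 0, 0, 0, 0.12], [100, -16, 4, 0, 0, 0, 0.12], [100, -16, 4, 0, 0, 0, 0.12]]}}

```text
time_s: 8.92
tcp_pos: [0.5056, 0.2247, 0.2433]
ee_rot: [[0.735, -0.678, 0.0], [-0.678, -0.735, 0.0], [-0.0, -0.0, -1.0]]
wrist_force: [-0.2, 0.7, 0.7]
gripper_width: 0.999
gripper_force: 0.0
```

>>> {"api": "drive_tool", "payload": {"rows": [[100, -17, 5, 0, 0, 0, 0.12], [100, -17, 5, 0, 0, 0, 0.12], [100, -17, 5, 0, 0, 0, 0.12], [100, 0, 0, 0, 0, 0, 0], [100, 0, 0, 0, 0, 0, 0]]}}

```text
time_s: 9.33
tcp_pos: [0.4552, 0.2398, 0.2437]
ee_rot: [[0.924, -0.381, 0.001], [-0.381, -0.924, 0.001], [0.001, -0.001, -1.0]]
wrist_force: [0.5, 0.9, 0.1]
gripper_width: 1.005
gripper_force: 0.0
```

Run:
```python
from h import *
np.set_printoptions(precision=4,suppress=True)
s=sense(); p=capture("wrist"); p["st"]=s; save("w2",p["frame"])
print(s["time_s"],s["tcp_pos"],s["ee_rot"],s["joints"],s["wrist_force"])
for r in masks_of("book_mid",p)[:3]:
    q=w(p,mask=r["region"]); q=q[(q[:,2]>.045)&(q[:,2]<.062)]
    if len(q): print(r["p"],r["xy"],len(q),np.median(q,0),cv2.minAreaRect((q[:,:2]*1000).astype(np.float32)))
```

```text
9.3333 [0.4552 0.2398 0.2437] [[ 0.9245 -0.3813  0.0009]
 [-0.3813 -0.9245  0.0008]
 [ 0.0006 -0.0011 -1.    ]] [ 45.8793  11.1254 -14.6925   0.0074 -64.1117  21.7059] [0.5393 0.8815 0.1094]
0.69 [320.9, 130.5] 8140 [0.523  0.2098 0.0535] ((520.2525634765625, 210.44178771972656), (56.03597640991211, 92.15633392333984), 68.569580078125)
```

View pics/w2.png

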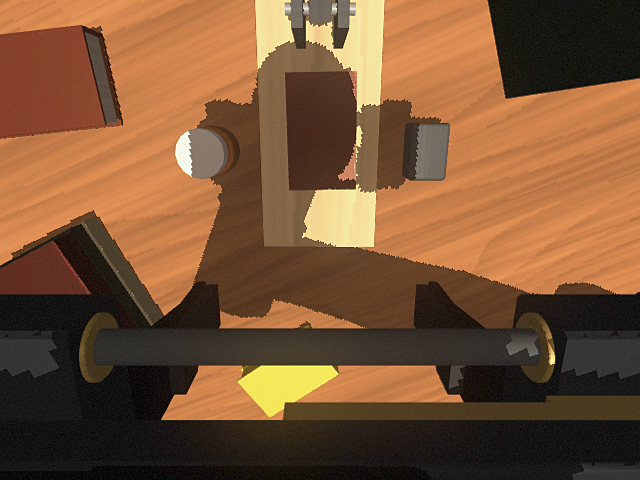

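The arm stands up at its stop; its foot shows at the top, around (320,10). The book lies free at (320,130), with the jar on its left and the weight on its right. I narrow the fingers to 82% and go down 12 mm behind the book's centre.

>>> {"api": "drive_tool", "payload": {"rows": [[82, 27, -12.5, -22, 0, 0, 0.017], [82, 27, -12.5, -22, 0, 0, 0], [82, 0, 0, -30, 0, 0, 0], [82, 0, 0, -20, 0, 0, 0], [82, 0, 0, 0, 0, 0, 0]]}}

```text
time_s: 9.85
tcp_pos: [0.508, 0.2121, 0.1439]
ee_rot: [[0.929, -0.369, -0.009], [-0.369, -0.929, -0.006], [-0.006, 0.009, -1.0]]
wrist_force: [-0.6, -0.2, -0.6]
gripper_width: 0.831
gripper_force: 0.0
```

>>> {"api": "drive_tool", "payload": {"rows": [[82, 0, 0, -30, 0, 0, 0], [82, 0, 0, -30, 0, 0, 0], [82, 0, 0, -20, 0, 0, 0], [82, 0, 0, -15, 0, 0, 0], [82, 0, 0, -5, 0, 0, 0]]}}

```text
time_s: 10.27
tcp_pos: [0.5095, 0.2141, 0.0476]
ee_rot: [[0.931, -0.366, -0.002], [-0.366, -0.931, -0.002], [-0.001, 0.003, -1.0]]
wrist_force: [-0.9, -0.0, 0.1]
gripper_width: 0.82
gripper_force: 0.0
```

>>> {"api": "drive_tool", "payload": {"rows": [[82, 0, 0, 0, 0, 0, 0], [0, 0, 0, 0, 0, 0, 0], [0, 0, 0, 0, 0, 0, 0], [0, 0, 0, 0, 0, 0, 0], [0, 0, 0, 0, 0, 0, 0]]}}

```text
time_s: 10.68
tcp_pos: [0.51, 0.2147, 0.0505]
ee_rot: [[0.931, -0.365, 0.001], [-0.365, -0.931, 0.001], [0.001, -0.001, -1.0]]
wrist_force: [-0.4, -0.2, 3.7]
gripper_width: 0.643
gripper_force: 30.0
```

>>> {"api": "drive_tool", "payload": {"rows": [[0, 0, 0, 0, 0, 0, 0], [0, 0, 0, 0, 0, 0, 0], [0, 0, 0, 0, 0, 0, 0]]}}

```text
time_s: 10.93
tcp_pos: [0.51, 0.2147, 0.0504]
ee_rot: [[0.931, -0.365, 0.001], [-0.365, -0.931, 0.001], [0.001, -0.001, -1.0]]
wrist_force: [-0.9, -0.8, 6.1]
gripper_width: 0.642
gripper_force: 30.0
```

The book is held, 56 mm at 30 N. I lift it straight up, then go over the bookend to the box side.

>>> {"api": "drive_tool", "payload": {"rows": [[0, 0, 0, 10, 0, 0, 0], [0, 0, 0, 20, 0, 0, 0], [0, 0, 0, 30, 0, 0, 0], [0, 0, 0, 35, 0, 0, 0], [0, 0, 0, 35, 0, 0, 0]]}}

```text
time_s: 11.35
tcp_pos: [0.5089, 0.2143, 0.1804]
ee_rot: [[0.931, -0.365, -0.001], [-0.365, -0.931, -0.0], [-0.001, 0.001, -1.0]]
wrist_force: [1.3, 0.6, -1.2]
gripper_width: 0.64
gripper_force: 30.0
```

>>> {"api": "drive_tool", "payload": {"rows": [[0, 0, 0, 35, 0, 0, 0], [0, 0, 0, 35, 0, 0, 0], [0, 0, 0, 20, 0, 0, 0], [0, -4, -20, 0, 0, 0, 0.03], [0, -7, -30, 0, 0, 0, 0.03]]}}

```text
time_s: 11.77
tcp_pos: [0.4993, 0.1661, 0.271]
ee_rot: [[0.952, -0.305, 0.004], [-0.305, -0.952, 0.003], [0.003, -0.004, -1.0]]
wrist_force: [1.0, -0.5, -1.5]
gripper_width: 0.643
gripper_force: 30.0
```

>>> {"api": "drive_tool", "payload": {"rows": [[0, -7, -38, 0, 0, 0, 0.03], [0, -7, -38, 0, 0, 0, 0.03], [0, -7, -38, 0, 0, 0, 0.03], [0, -7, -38, 0, 0, 0, 0.03], [0, -7, -38, 0, 0, 0, 0.03]]}}

```text
time_s: 12.18
tcp_pos: [0.4624, -0.0269, 0.2695]
ee_rot: [[0.987, -0.161, 0.001], [-0.161, -0.987, 0.001], [0.001, -0.001, -1.0]]
wrist_force: [-0.8, 0.6, -0.7]
gripper_width: 0.643
gripper_force: 30.0
```

>>> {"api": "drive_tool", "payload": {"rows": [[0, -7, -38, 0, 0, 0, 0.03], [0, -7, -38, 0, 0, 0, 0.03], [0, -7, -38, 0, 0, 0, 0.03], [0, -7, -38, 0, 0, 0, 0.03], [0, -7, -38, 0, 0, 0, 0.03]]}}

```text
time_s: 12.6
tcp_pos: [0.4275, -0.2169, 0.2696]
ee_rot: [[1.0, -0.012, 0.001], [-0.012, -1.0, 0.0], [0.001, -0.0, -1.0]]
wrist_force: [1.8, -0.1, -1.3]
gripper_width: 0.64
gripper_force: 30.0
```

>>> {"api": "drive_tool", "payload": {"rows": [[0, -6, -30, 0, 0, 0, 0], [0, 0, -15, 0, 0, 0, 0], [0, 0, 0, 0, 0, 0, 0], [0, 0, 0, 0, 0, 0, 0]]}}

```text
time_s: 12.93
tcp_pos: [0.422, -0.2608, 0.269]
ee_rot: [[1.0, -0.016, -0.0], [-0.016, -1.0, 0.001], [-0.0, -0.001, -1.0]]
wrist_force: [0.3, 0.7, -1.8]
gripper_width: 0.641
gripper_force: 30.0
```

Run:
```python
from h import *
np.set_printoptions(precision=4,suppress=True)
s=sense(); p=capture("wrist"); p["st"]=s; save("w3",p["frame"])
print(s["time_s"],s["tcp_pos"],s["ee_rot"][:,0],s["joints"],s["gripper_width"])
def rect(q,n):
    if len(q): print(n,len(q),cv2.minAreaRect((q[:,:2]*1000).astype(np.float32)),np.median(q,0))
for n in ("wrist","side","scene"):
    x=p if n=="wrist" else capture(n)
    q=w(x); b=(q[:,0]>.44)&(q[:,0]<.75)&(q[:,1]>-.36)&(q[:,1]<-.16)
    rect(q[b&(q[:,2]>.163)&(q[:,2]<.175)],n+" top")
    rect(q[b&(q[:,2]>.106)&(q[:,2]<.115)&(q[:,0]<.555)&(abs(q[:,1]+.26)<.035)],n+" tongue")
    k=q[b&(q[:,2]>.03)&(q[:,2]<.09)&(q[:,0]>.545)&(q[:,0]<.585)]; 
    if len(k)>50: print("front",len(k),np.polyfit(k[:,1],k[:,0],1),np.median(k,0))
```

```text
12.9333 [ 0.422  -0.2608  0.269 ] [ 0.9999 -0.016  -0.0001] [-12.9485   8.2345 -14.5215  -0.0373 -67.2599 102.0478] 0.6411868430951234
wrist top 62 ((565.7322387695312, -251.6702880859375), (114.15925598144531, 0.6543320417404175), 89.09109497070312) [ 0.5664 -0.219   0.1636]
wrist tongue 8242 ((510.73284912109375, -258.38568115234375), (46.13264465332031, 88.92089080810547), 89.37747955322266) [ 0.5135 -0.2585  0.1095]
front 1544 [0.0111 0.5689] [ 0.566  -0.2855  0.0651]
side top 3401 ((642.6875610351562, -261.4810485839844), (135.1238555908203, 155.89605712890625), 89.0243911743164) [ 0.64   -0.2704  0.1706]
side tongue 736 ((509.9691162109375, -260.0516052246094), (49.0016975402832, 89.68321228027344), 88.42774200439453) [ 0.5092 -0.263   0.1115]
front 510 [-0.076   0.5469] [ 0.5658 -0.3124  0.0584]
scene top 2371 ((641.8790283203125, -260.0384826660156), (138.29537963867188, 158.10171508789062), 88.68894958496094) [ 0.6455 -0.2565  0.1685]
scene tongue 306 ((502.6639099121094, -256.9685363769531), (50.65066146850586, 75.61030578613281), 89.36505126953125) [ 0.5021 -0.256   0.1097]
front 87 [0.1659 0.6076] [ 0.5753 -0.1949  0.063 ]
```

View pics/w3.png

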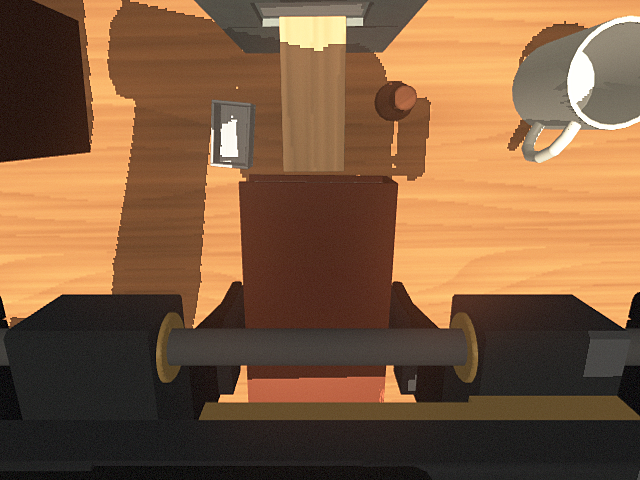

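The wrist view shows the book held square. The tongue's end at (313,110) is about 2 mm to the left of the book's centre line, and the front wall is at x≈0.566. I correct that, then set the book on the tongue ahead of the flap.

>>> {"api": "drive_tool", "payload": {"rows": [[0, 32, 1.5, -10, 0, 0, 0], [0, 33, 1, -30, 0, 0, 0], [0, 0, 0, -30, 0, 0, 0], [0, 0, 0, -30, 0, 0, 0], [0, 0, 0, -20, 0, 0, 0]]}}

```text
time_s: 13.5
tcp_pos: [0.4847, -0.256, 0.1481]
ee_rot: [[1.0, -0.012, -0.004], [-0.012, -1.0, 0.002], [-0.004, -0.002, -1.0]]
wrist_force: [-0.3, -0.1, -1.4]
gripper_width: 0.642
gripper_force: 30.0
```

>>> {"api": "drive_tool", "payload": {"rows": [[0, 0, 0, -10, 0, 0, 0], [0, 0, 0, -4, 0, 0, 0], [0, 0, 0, -2, 0, 0, 0], [0, 0, 0, -1, 0, 0, 0], [0, 0, 0, 0, 0, 0, 0]]}}

```text
time_s: 13.92
tcp_pos: [0.4863, -0.2581, 0.1355]
ee_rot: [[1.0, -0.013, 0.003], [-0.013, -1.0, -0.001], [0.003, 0.001, -1.0]]
wrist_force: [0.4, -0.1, -2.1]
gripper_width: 0.644
gripper_force: 30.0
```

>>> {"api": "drive_tool", "payload": {"rows": [[0, 0, 0, -1.5, 0, 0, 0], [0, 0, 0, -1, 0, 0, 0], [0, 0, 0, 0, 0, 0, 0], [0, 0, 0, 0, 0, 0, 0]]}}

```text
time_s: 14.25
tcp_pos: [0.4854, -0.2581, 0.1318]
ee_rot: [[1.0, -0.014, 0.001], [-0.014, -1.0, -0.0], [0.001, 0.0, -1.0]]
wrist_force: [0.0, -0.1, -0.3]
gripper_width: 0.638
gripper_force: 30.0
```

>>> {"api": "drive_tool", "payload": {"rows": [[0, 8, 0, 0.5, 0, 0, 0], [0, 10, -0.2, 0, 0, 0, 0], [0, 10, -0.2, 0, 0, 0, 0], [0, 10, -0.2, 0, 0, 0, 0], [0, 0, 0, 0, 0, 0, 0]]}}

```text
time_s: 14.67
tcp_pos: [0.5256, -0.2587, 0.1315]
ee_rot: [[1.0, -0.013, 0.0], [-0.013, -1.0, -0.0], [0.0, 0.0, -1.0]]
wrist_force: [-0.4, -0.5, -1.2]
gripper_width: 0.638
gripper_force: 30.0
```

>>> {"api": "drive_tool", "payload": {"rows": [[0, 10, -0.2, 0, 0, 0, 0], [0, 10, -0.2, 0, 0, 0, 0], [0, 5, 0, 0, 0, 0, 0], [0, 0, 0, 0, 0, 0, 0], [0, 0, 0, 0, 0, 0, 0]]}}

```text
time_s: 15.08
tcp_pos: [0.5488, -0.2589, 0.1318]
ee_rot: [[1.0, -0.014, 0.0], [-0.014, -1.0, 0.0], [0.0, -0.0, -1.0]]
wrist_force: [-0.8, -0.2, -2.1]
gripper_width: 0.637
gripper_force: 30.0
```

Run:
```python
from h import *
p=capture("side"); q=capture("scene")
save("s3",np.hstack([cv2.resize(p["frame"][220:400,300:480],(400,400)),cv2.resize(q["frame"][140:290,140:290],(400,400))])); s=sense();print(s["tcp_pos"],s["wrist_force"],s["gripper_width"])
```

```text
[ 0.54815662 -0.25890366  0.13192803] [ 0.05910777  0.58693918 -2.6582077 ] 0.6405703522615763
```

View pics/s3.png

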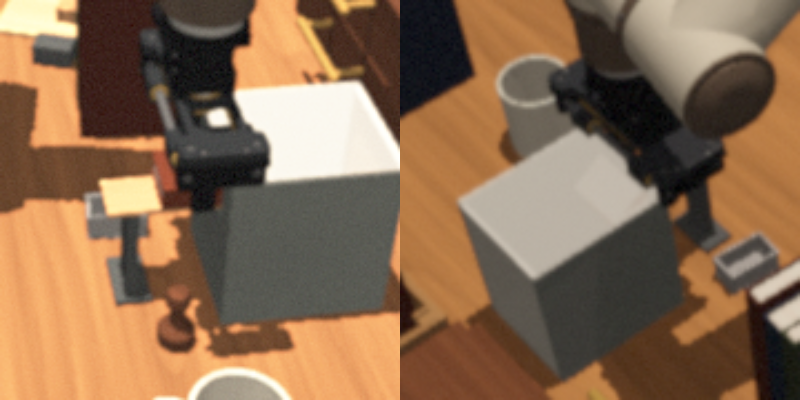

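The side view shows the book part-way through the opening, with the fingers just before the wall and the flap open ahead of it. I open the fingers, back off straddling the book, close them and tilt the tips forward so I can push the trailing end.

>>> {"api": "drive_tool", "payload": {"rows": [[82, 0, 0, 0, 0, 0, 0], [82, 0, 0, 0, 0, 0, 0], [82, 0, 0, 0, 0, 0, 0], [82, 0, 0, 0, 0, 0, 0], [82, 0, 0, 0, 0, 0, 0]]}}

```text
time_s: 15.6
tcp_pos: [0.5486, -0.2591, 0.1325]
ee_rot: [[1.0, -0.014, 0.001], [-0.014, -1.0, -0.0], [0.001, 0.0, -1.0]]
wrist_force: [0.4, -0.6, -0.4]
gripper_width: 0.808
gripper_force: 0.0
```

>>> {"api": "drive_tool", "payload": {"rows": [[82, -15, 0.2, 3, 0, 0, 0], [82, -20, 0.2, 2, 0, 0, 0], [82, -20, 0.2, 0, 0, 0, 0], [82, -20, 0.2, 0, 0, 0, 0], [82, -10, 0, 0, 0, 0, 0]]}}

```text
time_s: 16.02
tcp_pos: [0.4612, -0.258, 0.1372]
ee_rot: [[1.0, -0.014, -0.001], [-0.014, -1.0, 0.001], [-0.001, -0.0, -1.0]]
wrist_force: [-0.2, -0.2, -1.0]
gripper_width: 0.82
gripper_force: 0.0
```

>>> {"api": "drive_tool", "payload": {"rows": [[0, -10, 0, 0, 0, -0.12, 0], [0, 0, 0, 0, 0, -0.12, 0], [0, 0, 0, 0, 0, -0.12, 0], [0, 0, 0, 0, 0, -0.12, 0], [0, 0, 0, 0, 0, 0, 0]]}}

```text
time_s: 16.43
tcp_pos: [0.4504, -0.2573, 0.1362]
ee_rot: [[0.886, -0.017, 0.463], [-0.02, -1.0, 0.001], [0.463, -0.01, -0.886]]
wrist_force: [-0.5, -0.4, -0.7]
gripper_width: 0.524
gripper_force: 0.0
```

>>> {"api": "drive_tool", "payload": {"rows": [[0, 0, 0, 0, 0, 0, 0], [0, 0, 0, 0, 0, 0, 0], [0, 0, 0, 0, 0, 0, 0], [0, 0, 0, 0, 0, 0, 0], [0, 0, 0, 0, 0, 0, 0]]}}

```text
time_s: 16.85
tcp_pos: [0.4541, -0.2581, 0.1369]
ee_rot: [[0.888, -0.011, 0.46], [-0.013, -1.0, 0.0], [0.46, -0.006, -0.888]]
wrist_force: [0.4, -0.1, -0.0]
gripper_width: 0.149
gripper_force: 0.0
```

Run:
```python
from h import *
s=sense(); p=capture("wrist"); p["st"]=s; save("w4",p["frame"])
print(s["time_s"],s["tcp_pos"],s["ee_rot"],s["wrist_force"],s["gripper_width"])
q=w(p); k=(abs(q[:,1]+.2585)<.02)&(q[:,2]>.127)&(q[:,2]<.14)&(q[:,0]>.495)
print(k.sum(),q[k].min(0) if k.any() else 0,q[k].max(0) if k.any() else 0)
```

```text
16.85 [ 0.45408322 -0.25806359  0.13691627] [[ 8.87696642e-01 -1.10120626e-02  4.60297084e-01]
 [-1.26328416e-02 -9.99920105e-01  4.40907225e-04]
 [ 4.60255453e-01 -6.20625201e-03 -8.87764834e-01]] [ 0.37741105 -0.07316996 -0.02885728] 0.14891688383041554
12922 [ 0.51292899 -0.27849506  0.12708405] [ 0.5870207  -0.23850349  0.13730204]
```

View pics/w4.png

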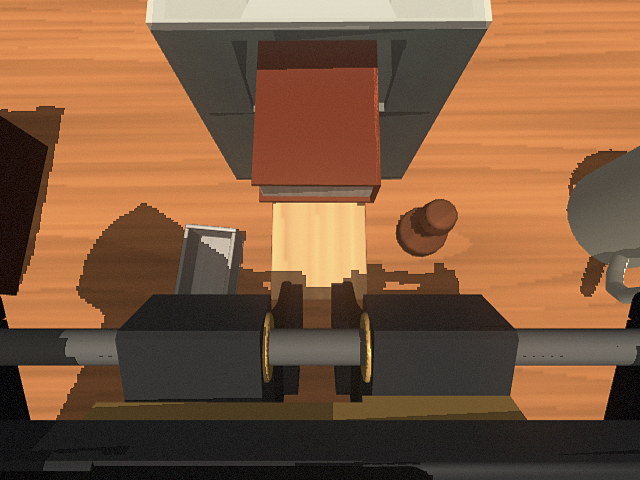

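The book sits centred and straight on the tongue, with its trailing edge at (320,190), x≈0.513, and its leading end through the flap. Now I push the trailing end home.

>>> {"api": "drive_tool", "payload": {"rows": [[0, 12, -0.2, 0, 0, 0, 0], [0, 14, -0.2, 0, 0, 0, 0], [0, 10, -0.2, 0, 0, 0, 0], [0, 8, 0, 0, 0, 0, 0], [0, 8, 0, 0, 0, 0, 0]]}}

```text
time_s: 17.32
tcp_pos: [0.5063, -0.2585, 0.1365]
ee_rot: [[0.888, -0.012, 0.46], [-0.013, -1.0, 0.001], [0.46, -0.007, -0.888]]
wrist_force: [-1.8, 0.3, 1.3]
gripper_width: 0.005
gripper_force: 0.7
```

>>> {"api": "drive_tool", "payload": {"rows": [[0, 10, -0.2, 0, 0, 0, 0], [0, 10, -0.2, 0, 0, 0, 0], [0, 10, -0.2, 0, 0, 0, 0], [0, 8, 0, 0, 0, 0, 0], [0, 6, 0, 0, 0, 0, 0]]}}

```text
time_s: 17.73
tcp_pos: [0.5507, -0.2594, 0.137]
ee_rot: [[0.887, -0.012, 0.461], [-0.013, -1.0, 0.0], [0.461, -0.006, -0.887]]
wrist_force: [-0.4, -0.7, 0.3]
gripper_width: 0.005
gripper_force: 0.0
```

>>> {"api": "drive_tool", "payload": {"rows": [[0, 5, 0, 0, 0, 0, 0], [0, 0, 0, 0, 0, 0, 0], [0, 0, 0, 0, 0, 0, 0]]}}

```text
time_s: 17.98
tcp_pos: [0.5542, -0.2593, 0.1367]
ee_rot: [[0.888, -0.012, 0.46], [-0.014, -1.0, 0.0], [0.46, -0.007, -0.888]]
wrist_force: [0.1, -0.3, -0.8]
gripper_width: 0.005
gripper_force: 0.2
```

Run:
```python
from h import *
s=sense(); p=capture("wrist"); p["st"]=s; q=capture("side")
save("w5",np.hstack([cv2.resize(p["frame"],(480,360)),cv2.resize(q["frame"][240:400,330:490],(300,360))]))
print(s["time_s"],s["tcp_pos"],s["wrist_force"])
```

```text
17.9833 [ 0.55415175 -0.25925299  0.13668949] [ 0.0513908  -0.30523324 -0.82480436]
```

View pics/w5.png

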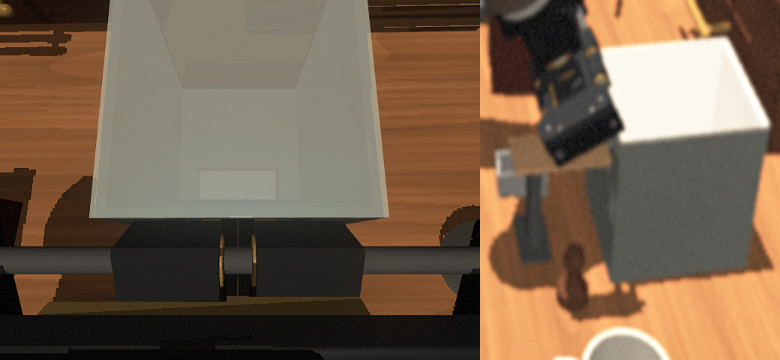

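The fingers are in the opening with no force on them, and the tongue is clear. I back off and look through the clear top for the book and the flap.

>>> {"api": "drive_tool", "payload": {"rows": [[0, -15, 0, 0, 0, 0, 0], [0, -25, 0, 0, 0, 0, 0], [0, -30, 0, 0, 0, 0, 0], [0, -30, 0, 10, 0, 0, 0], [0, -30, 0, 20, 0, 0, 0]]}}

```text
time_s: 18.5
tcp_pos: [0.4207, -0.2584, 0.1647]
ee_rot: [[0.89, -0.013, 0.456], [-0.016, -1.0, 0.002], [0.456, -0.009, -0.89]]
wrist_force: [0.4, -0.4, 0.3]
gripper_width: 0.007
gripper_force: 0.0
```

>>> {"api": "drive_tool", "payload": {"rows": [[0, 0, 0, 40, 0, 0, 0], [0, 0, 0, 40, 0, 0, 0], [0, 0, 0, 20, 0, 0, 0], [0, 0, 0, 0, 0, 0, 0], [0, 0, 0, 0, 0, 0, 0]]}}

```text
time_s: 18.92
tcp_pos: [0.4237, -0.2592, 0.2685]
ee_rot: [[0.886, -0.013, 0.464], [-0.014, -1.0, -0.001], [0.464, -0.006, -0.886]]
wrist_force: [0.6, -0.8, -1.2]
gripper_width: 0.005
gripper_force: 0.0
```

Run:
```python
from h import *
np.set_printoptions(precision=3,suppress=True)
s=sense(); p=capture("wrist"); p["st"]=s; q=capture("scene")
save("w6",np.hstack([cv2.resize(p["frame"],(480,360)),cv2.resize(q["frame"][270:390,290:397],(320,360))]))
print(s["time_s"],s["tcp_pos"])
for n in ("wrist","scene"):
  x=p if n=="wrist" else q
  for l in ("book_mid","flap"):
    for r in masks_of(l,x)[:3]:
        k=w(x,mask=r["region"]); print(n,l,r["p"],r["xy"],np.median(k,0) if len(k) else 0)
k=w(p); m=(abs(k[:,1]+.2595)<.03)&(k[:,2]>.118)&(k[:,2]<.15)&(k[:,0]>.54)&(k[:,0]<.66)
print("flap pts",m.sum(),np.percentile(k[m],[5,50,95],axis=0) if m.any() else 0)
k=w(q); m=(k[:,0]>.53)&(k[:,0]<.75)&(k[:,1]>.08)&(k[:,1]<.27)&(k[:,2]>.09); print("arm",m.sum(),k[m].max(0))
for l in ("weight","glue_jar","clip_tray","mug","bookend","pile"):
    for r in masks_of(l,q)[:1]: print(l,r["xy"])
```

```text
18.9167 [ 0.424 -0.259  0.269]
wrist flap 0.56 [319.2, 141.9] [ 0.571 -0.259  0.131]
scene book_mid 0.85 [391.1, 429.8] [0.656 0.432 0.033]
scene book_mid 0.59 [453.8, 316.1] [0.31  0.338 0.023]
scene flap 0.24 [196.2, 175.6] [ 0.528 -0.476  0.059]
flap pts 1289 [[ 0.57  -0.286  0.12 ]
 [ 0.571 -0.26   0.134]
 [ 0.572 -0.232  0.147]]
arm 401 [0.691 0.198 0.182]
weight [351.3, 299.2]
glue_jar [386.5, 360.4]
clip_tray [267.3, 236.8]
mug [193.9, 176.9]
bookend [298.9, 267.2]
pile [472.4, 394.0]
```

View pics/w6.png

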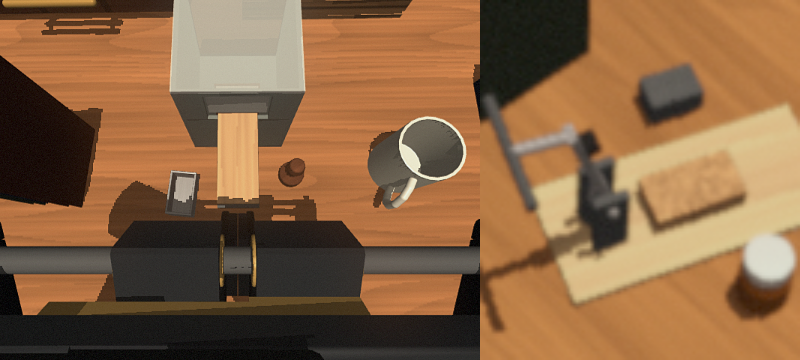

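The flap stands closed, vertical at x=0.571. The tongue and platen are empty, the clamp arm is standing up, and the bystanders haven't moved. The book can only be inside the box, so I hand in.

```bash
python3 -c "
from station import finish_job; print(finish_job())"
```

```text
the job is handed in; nothing more can be done
None
```

The job is handed in at about 19 s: the clamp arm is standing up, the flap is shut, and the other things on the table are where they were; the book is off the jig and the tongue, so it should be inside the returns box, though I could not see it there.

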